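# Put the seasoning containers back on their own coasters

### The arm

A 7-joint arm with a two-finger parallel gripper is mounted at the origin on the work surface. World frame = base frame: x ahead of the robot, y to its left, z up, the work surface at z = 0. Lengths are in m, angles in rad, forces in N, time in s.
With the tool pointing down it reaches from about 0.4 to 0.85 m from the base axis. Payload 10.4 kg.
Tool frame: the origin (TCP) lies on the centre line of the jaws, within the pads' length; the fingertips stand 22 mm ahead of it and the grasp point (between the pads) lies 3 mm ahead of it; z points along the fingers, y is the line along which they close (so a half turn about z gives the same grasp; the last joint's range is limited). The gripper opens to 87 mm and grips with 3 to 60 N. Pads are 19 mm wide; open, the fingers measure 117 mm over their backs; the gripper's body (75 mm by 190 mm) begins 51 mm behind the grasp point.
Start: joints at [-1.149, 0.332, -0.065, 1.46, 0.022, 1.35, -0.088], TCP at [0.269, 0.564, 0.245] pointing down, gripper open.
Joint ranges: [-2.6, 2.6], [-0.5, 2.12], [-1.47, 1.34], [0.16, 2.42], [-1.27, 4.41], [0.06, 2.06], [-2.6, 2.6]. Speed limits (rad/s): [2.22, 2.22, 2.79, 2.79, 3.14, 3.14, 3.14].

### API

Orientations are given as a unit quaternion [x, y, z, w].
In Python, from bench import r, viewer, sensors gives the robot as it stands (r), with the cameras (viewer) and the readings (sensors).
- The arm moves only by the tool jog_arm, called after "Emit:" as name([rows], argument=value, ...), one row to a line, values as JSON. Schema: {"type":"object","properties":{"offsets":{"type":"array","items":{"type":"object","properties":{"sx":{"type":"number"},"sy":{"type":"number"},"sz":{"type":"number"},"rz":{"type":"number"},"finger_gap":{"type":"number"}},"additionalProperties":false,"required":["finger_gap"]},"minItems":1,"maxItems":12},"squeeze":{"type":"number"},"only":{"type":"string"},"quiet":{"type":"boolean"},"lines":{"type":"string"}},"required":["offsets"],"additionalProperties":false}. offsets is a list of rows, 1 to 12 of them, each an object with the fields sx, sy, sz (the shift in units of 25 mm), rz (a turn about the tool's z in units of 0.05 rad), finger_gap (the finger opening in m); a field left out counts as zero (the opening has to be given); each row is the pose to reach, as a shift and turn from the pose commanded when the call began, along the tool's axes at that moment; what a row does not reach only later rows make up. A row lasts 1/10 s, in which the tool goes at most 0.05 m and 0.15 rad, less where a joint would pass 70% of its speed; a pose out of reach is approached as far as the arm can. The fingers move at their own pace and stop on an object; squeeze is the grip in N (left out, the last holds). Time passes only in rows, so rows that do not move let the fingers close. The tool returns the time, the measured TCP pose, the force, the opening and the grip force at its end. only (a regular expression) keeps the lines of the reply that match it, lines (a string "A,B") keeps lines A to B, and quiet returns only ok. Input that does not fit is refused with a message, and nothing moves.
- sensors.read_state(): the state, without advancing time (a new reading comes with each control period).
- viewer.camera(name): name is "side" or "top"; returns a dict with "img" (420x560x3 uint8, red, green, blue), "fx", "fy", "cx", "cy" (pixels), "pose" (4x4, takes a point from camera to world coordinates). Camera axes: x right, y down, z forward; pixel columns grow to the right and rows downward; lengths in m; the calibration is good to about 2 mm. A picture is of the moment at which its call begins. There is no depth.
- r.close_job(): hands the job in; it is judged then, once.
The state is a dict: "time": time; "joint_positions": joint angles; "joint_vel": joint speeds; "joint_torque": joint torques, N m; "ee_pos": TCP position; "eef_rot": TCP orientation; "ft_force": force on the tool from outside, world axes, zero at the start; "torque": the same for the moment, N m; "width": finger opening in m; "grip_force": force on a finger pad.
Only numpy, scipy, OpenCV 4.12 (cv2) and the standard library are available. Lean on these libraries where they do the work, as an engineer would, in place of code of your own. Each camera call takes 0.05 s, during which the arm holds its last target. There are 200 camera calls.

### The job

The round jar, the square caddy and the oblong tin on the chopping board are standing on one another's wooden coasters. Put each one upright on the middle of the coaster of its own shape (round jar on round, square caddy on square, oblong tin on oblong), with the caddy and the tin turned so that their sides run parallel to those of their coasters; the empty marble slab is free for parking. Never let a container tip over, and leave the ramekin, the half lemon and the pepper mill where they are.

Things in the scene. Friction and masses are not known exactly. Their poses are not given: they have to be found in the camera images.
- jar: loose round amber glass jar with a flat steel lid, upright, 58 mm in diameter and 90 mm high (a thin 1.5 mm disc on top), about 0.3 kg; origin at the centre of its underside, z up its axis. It starts upright on the square coaster.
- caddy: loose square white ceramic caddy with a flat wooden lid, 54 x 54 mm and 70 mm high (the top 10 mm, the lid, is 50 x 50 mm), about 0.3 kg; origin at the centre of its underside, z up, x and y along its sides. It starts upright on the oblong coaster, not quite parallel to it.
- tin: loose oblong metal tin with a closed lid, 92 mm long (its x) by 44 mm wide (its y) and 58 mm high (a thin 1.5 mm panel on top), about 0.25 kg; origin at the centre of its underside, z up. It starts upright on the round coaster.
- coaster_round: fixed flat round coaster of pale wood, 100 mm in diameter, 12 mm thick, no rim, fixed on the dark wooden chopping board (25 mm thick); origin at the centre of its underside, so its top is 12 mm above the origin. Home of the jar.
- coaster_square: fixed flat square coaster of pale wood, 90 x 90 mm, 12 mm thick, no rim, on the same board; origin at the centre of its underside, x and y along its sides. Home of the caddy.
- coaster_oblong: fixed flat oblong coaster of pale wood, 120 mm (its x) by 75 mm (its y), 12 mm thick, no rim, on the same board; origin at the centre of its underside. Home of the tin.
- slab: fixed flat square slab of white marble, 110 x 110 mm, 12 mm thick, on the same board, empty at the start: a free place to park a container; origin at the centre of its underside. The three coasters and the slab trade places from one start to another.
- ramekin: bystander: loose white ceramic ramekin, 84 mm across the rim, 50 mm high, on the worktop beside the board; origin at the centre of its underside.
- lemon: bystander: loose half lemon, cut face down, 62 mm across, 42 mm high, on the worktop beside the board; origin at the centre of its underside.
- mill: bystander: loose wooden pepper mill, upright, 54 mm across the foot, 134 mm high, on the worktop beside the board; origin at the centre of its underside.

How it is judged:
By the outcome, as a careful person would: the job done as asked, in the order asked, and still so for the second after the job is handed in, with the robot touching nothing.
It also fails if it takes over 96 s, if anything falls off the work surface, if the arm or the gripper's body presses on something with over 40 N, if the wrist force passes 120 N, or if a joint passes its speed limit or range.

## Working session

There is one attempt and no reset: what is moved stays moved. The work goes in short steps, Python scripts to look and compute and a tool call to move; the robot and the scene stay as the last step left them, time stands still between calls to the robot, and variables do not carry over. Pictures are saved under pics/ and viewed, at most 14 in all, crops included, and the job is handed in when it is done.

```bash
ls; mkdir -p pics
```

Run:
```python
from bench import r, viewer, sensors
import cv2,numpy as np
s=sensors.read_state();print({k:np.round(v,3) for k,v in s.items()})
for n in("side","top"):
    c=viewer.camera(n);cv2.imwrite(f"pics/{n}0.png",c["img"][:,:,::-1]);print(n,c["fx"],c["fy"],c["cx"],c["cy"],np.round(c["pose"],3).tolist())
```

```text
bench.py
pics
{'time': np.float64(0.0), 'joint_positions': array([-1.149,  0.333, -0.065,  1.461,  0.022,  1.35 , -0.089]), 'joint_vel': array([ 0.   , -0.   ,  0.001, -0.   ,  0.001,  0.001,  0.001]), 'joint_torque': array([ 0.0000e+00, -6.2326e+01,  2.5000e-02, -3.8990e+01, -6.1000e-02,
        4.0000e-02,  0.0000e+00]), 'ee_pos': array([0.269, 0.564, 0.244]), 'eef_rot': array([ 0.221,  0.975, -0.001, -0.   ]), 'ft_force': array([ 0.518,  0.195, -0.416]), 'torque': array([-0.029,  0.066, -0.043]), 'grip_force': np.float64(0.0), 'width': np.float64(0.087)}
side 424.82316893048517 424.82316893048517 282.1619447148328 209.99090559773634 [[0.977, -0.121, 0.176, 0.359], [-0.213, -0.623, 0.753, -0.87], [0.019, -0.773, -0.634, 0.813], [0.0, 0.0, 0.0, 1.0]]
top 463.57162136060896 463.57162136060896 275.74017156918234 212.99843087444592 [[-0.008, -0.984, 0.176, 0.387], [-1.0, 0.011, 0.014, -0.01], [-0.016, -0.176, -0.984, 1.048], [0.0, 0.0, 0.0, 1.0]]
```

View pics/side0.png

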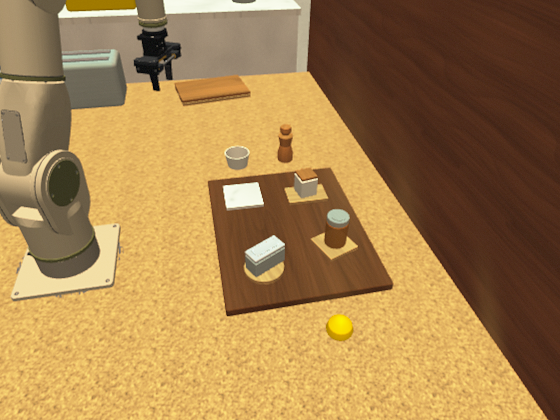

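View pics/top0.png

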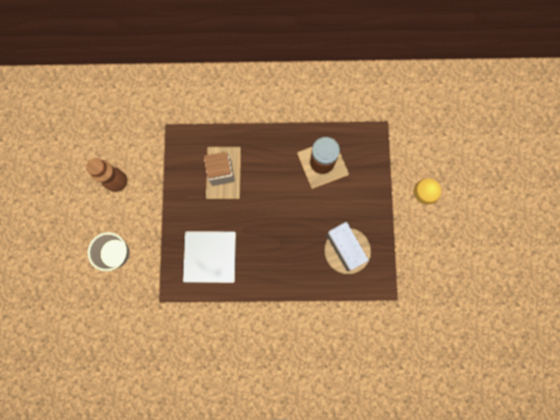

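The side view shows the arm clear of the board. In the top view the slab is at (209,257), the caddy on the oblong coaster at (222,170), the jar on the square coaster at (324,160) and the tin on the round coaster at (348,248). The mill is at (105,175), the ramekin at (108,252) and the lemon at (429,190).

Run:
```python
import cv2
a=cv2.imread("pics/top0.png")[115:305,155:405];cv2.imwrite("pics/topc.png",cv2.resize(a,None,fx=3.2,fy=3.15,interpolation=cv2.INTER_CUBIC) if 0 else cv2.resize(a,None,fx=3,fy=3,interpolation=cv2.INTER_CUBIC))
b=cv2.imread("pics/side0.png")[160:310,200:390];cv2.imwrite("pics/sidec.png",cv2.resize(b,None,fx=4,fy=4,interpolation=cv2.INTER_CUBIC))
```

```text
(no output)
```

View pics/topc.png

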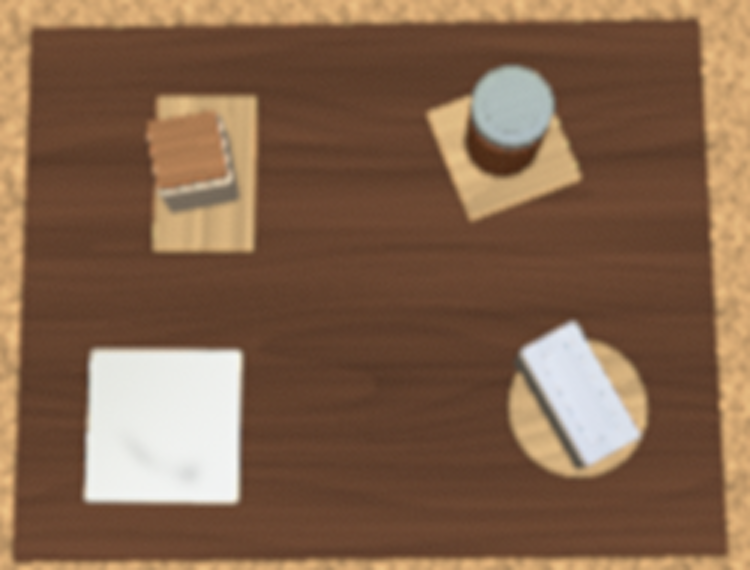

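View pics/sidec.png

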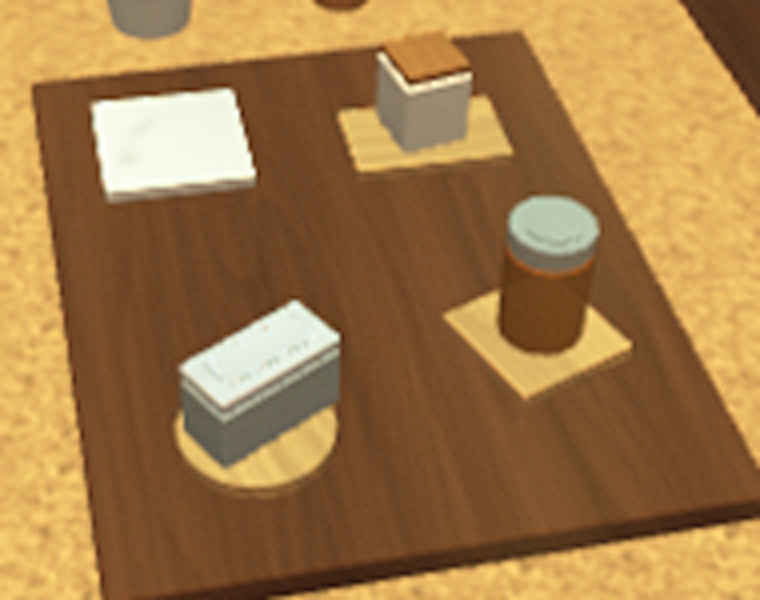

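The close-ups show all four pads and three lids cleanly separated on the dark board. I'll segment them by colour, cast the contours to world and triangulate heights from the two views.

Create h.py:
```python
import cv2,numpy as np
from bench import r, viewer, sensors
def ray(c,uv):
    uv=np.atleast_2d(uv).astype(float);d=np.c_[(uv[:,0]-c["cx"])/c["fx"],(uv[:,1]-c["cy"])/c["fy"],np.ones(len(uv))]
    return c["pose"][:3,3],d@c["pose"][:3,:3].T
def plane(c,uv,z):
    o,d=ray(c,uv);return (o+d*((z-o[2])/d[:,2])[:,None])[:,:2]
def tri(c1,u1,c2,u2):
    o1,d1=ray(c1,u1);o2,d2=ray(c2,u2);d1,d2=d1[0],d2[0]
    t=np.linalg.lstsq(np.c_[d1,-d2],o2-o1,rcond=None)[0]
    a,b=o1+t[0]*d1,o2+t[1]*d2;return (a+b)/2,np.linalg.norm(a-b)
def comp(mask,seed,rad=0):
    "component nearest the seed -> (mask)"
    n,l=cv2.connectedComponents(mask.astype(np.uint8),connectivity=4)
    ys,xs=np.nonzero(l);i=np.argmin((xs-seed[0])**2+(ys-seed[1])**2)
    return (l==l[ys[i],xs[i]])
def hull(m):
    ys,xs=np.nonzero(m);return cv2.convexHull(np.c_[xs,ys].astype(np.float32))[:,0]
def rect(p):
    (cx,cy),(w,h),a=cv2.minAreaRect((p*1000).astype(np.float32))
    if w<h:w,h,a=h,w,a+90
    return np.round([cx,cy,w,h,(a+90)%180-90],1)   # mm, long axis angle deg
```

Run:
```python
from h import *
for n,pts in (("top",dict(caddylid=(217,163),jarlid=(325,148),tinlid=(350,246),obl=(222,192),sq=(305,170),rnd=(338,262),slab=(210,250),caddyside=(224,181),board=(270,220))),
 ("side",dict(caddylid=(307,174),jarlid=(337,216),tinlid=(266,248),obl=(291,195),sq=(320,240),rnd=(262,278),slab=(243,195),caddyside=(306,187),board=(280,200)))):
    h=cv2.cvtColor(viewer.camera(n)["img"],cv2.COLOR_RGB2HSV)
    for k,(x,y) in pts.items():
        p=h[y-2:y+3,x-2:x+3].reshape(-1,3);print(n,k,p.min(0),p.max(0))
```

```text
top caddylid [ 13 131 168] [ 14 134 176]
top jarlid [ 84  16 187] [ 90  19 191]
top tinlid [108  17 232] [111  19 236]
top obl [ 17 102 194] [ 18 105 217]
top sq [11 99 95] [ 19 137 229]
top rnd [ 17  92 155] [ 18 103 223]
top slab [ 38   3 237] [ 50   5 239]
top caddyside [ 15  56 115] [ 18  89 160]
top board [ 11 130  94] [ 12 139  98]
side caddylid [ 16 166 191] [ 16 173 204]
side jarlid [ 47  30 199] [ 50  36 203]
side tinlid [ 38  13 209] [ 60  26 240]
side obl [ 20 131 219] [ 21 137 230]
side sq [ 19 131 215] [ 21 139 232]
side rnd [ 21 127 228] [ 23 134 242]
side slab [ 34  14 248] [ 36  16 250]
side caddyside [ 18  69 151] [ 20  75 155]
side board [ 13 160 111] [ 14 173 121]
```

Create look.py:
```python
from h import *
P={"top":dict(caddy=((217,163),(11,120,150),(15,160,190)),jar=((325,148),(75,8,165),(105,30,215)),tin=((350,246),(95,8,205),(125,30,255)),
 obl=((222,192),(15,80,150),(22,125,255)),sq=((305,172),(15,80,150),(22,125,255)),rnd=((338,262),(15,80,150),(22,125,255)),slab=((210,250),(0,0,200),(179,30,255))),
 "side":dict(caddy=((307,174),(12,150,165),(18,190,220)),jar=((337,216),(40,20,175),(70,50,225)),tin=((266,248),(25,5,195),(90,35,255)),
 obl=((291,195),(17,115,190),(25,160,255)),sq=((320,240),(17,115,190),(25,160,255)),rnd=((262,278),(17,115,190),(25,160,255)),slab=((243,195),(20,5,225),(60,30,255)))}
Z=dict(caddy=.107,jar=.127,tin=.095,obl=.037,sq=.037,rnd=.037,slab=.037)
if __name__=="__main__":
    C={n:viewer.camera(n) for n in P};H={}
    for n in P:
        hs=cv2.cvtColor(C[n]["img"],cv2.COLOR_RGB2HSV)
        for k,(s,lo,hi) in P[n].items(): H[n,k]=hull(comp(cv2.inRange(hs,lo,hi)>0,s))
    for k,z in Z.items():
        print(k)
        for n in P:
            w=plane(C[n],H[n,k],z)
            print("  ",n,rect(w),"circ",np.round(np.array([*cv2.minEnclosingCircle((w*1000).astype(np.float32))[0],cv2.minEnclosingCircle((w*1000).astype(np.float32))[1]]),1))
        cen=[]
        for n in P:   # image centre: hull centroid (good for lids and slab)
            m=cv2.moments(H[n,k]);cen.append((m["m10"]/m["m00"],m["m01"]/m["m00"]))
        p,g=tri(C["top"],cen[0],C["side"],cen[1]);print("   tri",np.round(p*1000,1),"gap",round(g*1000,1))
```

```bash
python3 look.py
```

```text
caddy
   top [661.7 128.3  50.1  48.2  10.2] circ [661.  128.1  31.9]
   side [654.2 121.8  64.7  52.1  12.8] circ [652.  123.2  38.9]
   tri [659.9 128.8 103.3] gap 4.6
jar
   top [ 681.9 -100.5   50.5   48.5  -65.5] circ [ 681.8 -100.3   25.8]
   side [ 682.9 -105.9   51.4   46.7  -11. ] circ [ 682.9 -105.2   26.2]
   tri [ 683.9 -101.1  122.5] gap 1.4
tin
   top [ 487.9 -144.1   87.4   39.2   28.1] circ [ 487.2 -143.9   46.3]
   side [ 487.7 -148.9   89.5   42.8   28. ] circ [ 488.  -148.5   47.7]
   tri [ 487.9 -144.9   90.4] gap 0.0
obl
   top [ 6.624e+02  1.230e+02  1.187e+02  7.600e+01 -6.000e-01] circ [662.4 123.5  69.1]
   side [ 6.625e+02  1.167e+02  1.176e+02  7.490e+01 -3.000e-01] circ [662.2 117.   66.4]
   tri [663.9 123.9  30.5] gap 0.7
sq
   top [ 681.  -101.4   92.    92.   -69.9] circ [ 680.1 -101.1   62.1]
   side [ 681.3 -106.7   90.2   89.7  -69.5] circ [ 680.8 -105.9   61.2]
   tri [ 681.  -100.9   23. ] gap 5.3
rnd
   top [ 461.3 -136.5   98.4   47.1   57.8] circ [ 480.  -148.2   49.2]
   side [ 481.  -173.8   97.1   59.5   -6.9] circ [ 483.2 -155.4   48.8]
   tri [ 476.2 -143.2    6.9] gap 19.4
slab
   top [473.3 151.4 109.2 107.   89.4] circ [472.5 151.3  74.7]
   side [474.1 147.2 108.8 107.2  89.3] circ [474.7 144.7  73.6]
   tri [473.8 152.4  30.5] gap 1.0
```

Sizes agree within about 2–5 mm. All side-camera heights run about 5–6 mm low, the same for every object. That is a bias of that camera, and the offsets between objects match the stated sizes, so I use the near-vertical top view for xy.

Plan: jar to slab, caddy to square, tin to oblong, jar to round.

Create go.py:
```python
# go.py x y zgrasp closing_deg : shift in tool axes + turn
import sys,numpy as np
from scipy.spatial.transform import Rotation as R
from bench import r, viewer, sensors
s=sensors.read_state();M=R.from_quat(s["eef_rot"]).as_matrix();p=np.array(s["ee_pos"])
x,y,z,a=map(float,sys.argv[1:5])
ca=np.degrees(np.arctan2(M[1,1],M[0,1]));d=(a-ca+90)%180-90
if len(sys.argv)>5: d=(a-ca+180)%360-180
print("t",round(s["time"],2),"pos",p.round(4),"close",round(ca,2),"tiltz",M[:,2].round(4),"j7",round(s["joint_positions"][6],2),"w",round(s["width"],4))
print("tool shift",(M.T@(np.array([x,y,z+.003])-p)).round(4),"turn",round(-np.radians(d),4))
```

```bash
python3 go.py .682 -.1005 .16 10; python3 go.py .682 -.1005 .092 10
```

```text
t 0.3 pos [0.2689 0.5641 0.2443] close 64.52 tiltz [-2.e-04 -3.e-04 -1.e+00] j7 -0.09 w 0.0871
tool shift [-0.6589 -0.4222  0.0815] turn 0.9515
t 0.3 pos [0.2689 0.5641 0.2443] close 64.52 tiltz [-2.e-04 -3.e-04 -1.e+00] j7 -0.09 w 0.0871
tool shift [-0.6589 -0.4221  0.1495] turn 0.9515
```

Units first: shifts go in units of 25 mm and turns go in units of 0.05 rad. So -0.16 m is -6.4, -0.04 m is -1.6, 0.16 rad is 3.2.

Emit:
jog_arm([
  {"sx":-1.6,"sy":-1.04,"rz":1.6,"finger_gap":0.087},
  {"sx":-3.2,"sy":-2.08,"rz":3.2,"finger_gap":0.087},
  {"sx":-4.8,"sy":-3.12,"rz":4.8,"finger_gap":0.087},
  {"sx":-6.4,"sy":-4.16,"rz":6.4,"finger_gap":0.087},
  {"sx":-8,"sy":-5.2,"rz":8,"finger_gap":0.087},
  {"sx":-9.6,"sy":-6.24,"rz":9.6,"finger_gap":0.087},
  {"sx":-11.2,"sy":-7.28,"rz":11.2,"finger_gap":0.087},
  {"sx":-12.8,"sy":-8.32,"rz":12.8,"finger_gap":0.087},
  {"sx":-14.4,"sy":-9.36,"rz":14.4,"finger_gap":0.087},
  {"sx":-16,"sy":-10.4,"rz":16,"finger_gap":0.087},
  {"sx":-17.6,"sy":-11.44,"rz":17.6,"finger_gap":0.087},
  {"sx":-19.2,"sy":-12.4,"rz":19,"finger_gap":0.087},
], squeeze=20)

```text
time: 1.5
ee_pos: [0.5695, 0.0759, 0.2449]
eef_rot: [0.643, 0.765, 0.0, 0.0]
ft_force: [0.2, 0.8, 0.4]
width: 0.0871
grip_force: 0.0
```

```bash
python3 go.py .682 -.1005 .092 10
```

```text
t 1.5 pos [0.5695 0.0759 0.2449] close 9.9 tiltz [ 7.e-04  3.e-04 -1.e+00] j7 0.03 w 0.0871
tool shift [-0.1931  0.0804  0.1499] turn -0.0018
```

Emit:
jog_arm([
  {"sx":-1.6,"sy":0.68,"finger_gap":0.087},
  {"sx":-3.2,"sy":1.36,"sz":0.4,"finger_gap":0.087},
  {"sx":-4.8,"sy":2,"sz":0.8,"finger_gap":0.087},
  {"sx":-6.4,"sy":2.68,"sz":1.2,"finger_gap":0.087},
  {"sx":-7.2,"sy":3,"sz":1.6,"finger_gap":0.087},
  {"sx":-7.48,"sy":3.16,"sz":2,"finger_gap":0.087},
  {"sx":-7.48,"sy":3.16,"sz":2,"finger_gap":0.087},
  {"sx":-7.48,"sy":3.16,"sz":2,"finger_gap":0.087},
])

```text
time: 2.3
ee_pos: [0.6792, -0.0907, 0.1945]
eef_rot: [0.642, 0.767, 0.0, -0.0]
ft_force: [0.4, 1.4, 0.4]
width: 0.087
grip_force: 0.0
```

```bash
python3 go.py .682 -.1005 .092 10
```

```text
t 2.3 pos [ 0.6792 -0.0907  0.1945] close 10.17 tiltz [-4.e-04  1.e-03 -1.e+00] j7 0.4 w 0.087
tool shift [-0.0103  0.0011  0.0995] turn 0.003
```

Converted, 0.1 m is 4, 0.085 m is 3.4, 0.003 rad is 0.06.

Emit:
jog_arm([
  {"sx":-0.4,"sy":0.04,"sz":1.2,"rz":0.06,"finger_gap":0.087},
  {"sx":-0.4,"sy":0.04,"sz":2.4,"rz":0.06,"finger_gap":0.087},
  {"sx":-0.4,"sy":0.04,"sz":3.4,"rz":0.06,"finger_gap":0.087},
  {"sx":-0.4,"sy":0.04,"sz":4,"rz":0.06,"finger_gap":0.087},
  {"sx":-0.4,"sy":0.04,"sz":4,"rz":0.06,"finger_gap":0.087},
  {"sx":-0.4,"sy":0.04,"sz":4,"rz":0.06,"finger_gap":0.05},
  {"sx":-0.4,"sy":0.04,"sz":4,"rz":0.06,"finger_gap":0.05},
  {"sx":-0.4,"sy":0.04,"sz":4,"rz":0.06,"finger_gap":0.05},
  {"sx":-0.4,"sy":0.04,"sz":4,"rz":0.06,"finger_gap":0.05},
  {"sx":-0.4,"sy":0.04,"sz":4,"rz":0.06,"finger_gap":0.05},
], squeeze=25)

```text
time: 3.3
ee_pos: [0.6824, -0.1021, 0.0951]
eef_rot: [0.643, 0.766, 0.0, 0.0]
ft_force: [-0.3, -0.1, 3.0]
width: 0.0573
grip_force: 25.0
```

```bash
python3 go.py .472 .151 .092 10; python3 look.py | grep -A3 -E "jar"
```

```text
t 3.3 pos [ 0.6824 -0.1021  0.0951] close 9.91 tiltz [ 1.e-03  2.e-04 -1.e+00] j7 0.44 w 0.0573
tool shift [ 0.2855 -0.1637 -0.    ] turn -0.0015Traceback (most recent call last):
  File "look.py", line 11, in <module>
    for k,(s,lo,hi) in P[n].items(): H[n,k]=hull(comp(cv2.inRange(hs,lo,hi)>0,s))
                                                 ~~~~^^^^^^^^^^^^^^^^^^^^^^^^^^^
  File "h.py", line 15, in comp
    ys,xs=np.nonzero(l);i=np.argmin((xs-seed[0])**2+(ys-seed[1])**2)
                          ~~~~~~~~~^^^^^^^^^^^^^^^^^^^^^^^^^^^^^^^^^
    return _wrapfunc(a, 'argmin', axis=axis, out=out, **kwds)
    return bound(*args, **kwds)
ValueError: attempt to get argmin of an empty sequence
```

Converted, 0.286 m is 11.44, -0.164 m is -6.56.

Emit:
jog_arm([
  {"sz":-0.6,"finger_gap":0.05},
  {"sz":-1.4,"finger_gap":0.05},
  {"sx":0.6,"sy":-0.36,"sz":-2.2,"finger_gap":0.05},
  {"sx":1.8,"sy":-1.04,"sz":-2.4,"finger_gap":0.05},
  {"sx":3.2,"sy":-1.84,"sz":-2.4,"finger_gap":0.05},
  {"sx":4.6,"sy":-2.64,"sz":-2.4,"finger_gap":0.05},
  {"sx":6,"sy":-3.44,"sz":-2.4,"finger_gap":0.05},
  {"sx":7.4,"sy":-4.24,"sz":-2.4,"finger_gap":0.05},
  {"sx":8.8,"sy":-5.04,"sz":-2.4,"finger_gap":0.05},
  {"sx":10,"sy":-5.72,"sz":-2.4,"finger_gap":0.05},
  {"sx":10.88,"sy":-6.24,"sz":-2.4,"finger_gap":0.05},
  {"sx":11.44,"sy":-6.56,"sz":-2.4,"finger_gap":0.05},
])

```text
time: 4.6
ee_pos: [0.4698, 0.153, 0.1552]
eef_rot: [0.643, 0.766, 0.0, -0.0]
ft_force: [1.2, 0.7, -2.9]
width: 0.0575
grip_force: 25.0
```

Emit:
jog_arm([
  {"sz":0.8,"finger_gap":0.05},
  {"sz":1.6,"finger_gap":0.05},
  {"sz":2.08,"finger_gap":0.05},
  {"sz":2.32,"finger_gap":0.05},
  {"sz":2.36,"finger_gap":0.05},
  {"sz":2.36,"finger_gap":0.05},
  {"sz":2.36,"finger_gap":0.05},
])

```text
time: 5.3
ee_pos: [0.4718, 0.1515, 0.0963]
eef_rot: [0.643, 0.765, 0.001, 0.0]
ft_force: [0.6, 1.5, -3.3]
width: 0.0572
grip_force: 25.0
```

```bash
python3 go.py .472 .151 .092 10
```

```text
t 5.3 pos [0.4718 0.1515 0.0963] close 9.9 tiltz [ 1.e-03  6.e-04 -1.e+00] j7 -0.16 w 0.0572
tool shift [-0.0005  0.0001  0.0013] turn -0.0018
```

Emit:
jog_arm([
  {"sz":0.048,"finger_gap":0.05},
  {"sz":0.048,"finger_gap":0.05},
  {"sz":0.048,"finger_gap":0.087},
  {"sz":0.048,"finger_gap":0.087},
  {"sz":0.048,"finger_gap":0.087},
  {"sz":0.048,"finger_gap":0.087},
  {"sz":-0.8,"finger_gap":0.087},
  {"sz":-2,"finger_gap":0.087},
  {"sz":-3.6,"finger_gap":0.087},
  {"sz":-4.4,"finger_gap":0.087},
  {"sz":-4.4,"finger_gap":0.087},
])

```text
time: 6.4
ee_pos: [0.4728, 0.152, 0.2086]
eef_rot: [0.643, 0.766, 0.003, 0.001]
ft_force: [0.1, 0.0, 0.2]
width: 0.087
grip_force: 0.0
```

```bash
python3 go.py .6615 .1283 .12 10.3;python3 - <<'E'
from h import *
c=viewer.camera("top");cv2.imwrite("pics/top2.png",c["img"][:,:,::-1]);cv2.imwrite("pics/side2.png",viewer.camera("side")["img"][:,:,::-1])
E
```

```text
t 6.4 pos [0.4728 0.152  0.2086] close 9.91 tiltz [ 0.0046  0.0028 -1.    ] j7 -0.21 w 0.087
tool shift [-0.056   0.1814  0.0864] turn -0.0068
```

View pics/side2.png

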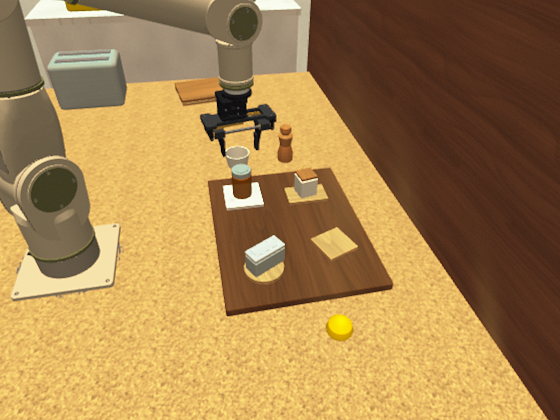

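The side view shows the jar upright on the slab at (241,182) and the square coaster free at (335,243). I'll re-measure the square coaster.

Create look2.py:
```python
# look2.py tag:name... ; measures things that are unobstructed
import sys
from h import *
from look import P,Z
for n in ("top","side"):
    c=viewer.camera(n);hs=cv2.cvtColor(c["img"],cv2.COLOR_RGB2HSV)
    for k in sys.argv[1:]:
        s,lo,hi=P[n][k];w=plane(c,hull(comp(cv2.inRange(hs,lo,hi)>0,s)),Z[k])
        m=cv2.minEnclosingCircle((w*1000).astype(np.float32));print(n,k,rect(w),"circ",np.round([*m[0],m[1]],1))
```

```bash
python3 look2.py sq tin
```

```text
top sq [ 681.  -101.3   91.8   91.5  -69.7] circ [ 680.6 -101.4   62.2]
top tin [ 487.9 -144.1   87.4   39.2   28.1] circ [ 487.2 -143.9   46.3]
side sq [ 681.2 -106.5   90.6   89.7  -69.5] circ [ 681.  -105.6   61.2]
side tin [ 487.7 -148.9   89.5   42.8   28. ] circ [ 488.  -148.5   47.7]
```

Emit:
jog_arm([
  {"sx":-0.4,"sy":1.2,"rz":0.06,"finger_gap":0.087},
  {"sx":-0.8,"sy":2.8,"rz":0.14,"finger_gap":0.087},
  {"sx":-1.28,"sy":4.4,"rz":0.14,"finger_gap":0.087},
  {"sx":-1.76,"sy":5.8,"rz":0.14,"finger_gap":0.087},
  {"sx":-2.08,"sy":6.8,"sz":0.4,"rz":0.14,"finger_gap":0.087},
  {"sx":-2.24,"sy":7.256,"sz":1.2,"rz":0.14,"finger_gap":0.087},
  {"sx":-2.24,"sy":7.256,"sz":1.6,"rz":0.14,"finger_gap":0.087},
  {"sx":-2.24,"sy":7.256,"sz":1.6,"rz":0.14,"finger_gap":0.087},
  {"sx":-2.24,"sy":7.256,"sz":1.6,"rz":0.14,"finger_gap":0.087},
])

```text
time: 7.5
ee_pos: [0.6589, 0.1278, 0.1656]
eef_rot: [0.646, 0.763, -0.0, -0.0]
ft_force: [-0.8, 0.2, 0.7]
width: 0.0871
grip_force: 0.0
```

```bash
python3 go.py .6617 .1283 .077 10.3
```

```text
t 7.5 pos [0.6589 0.1278 0.1656] close 9.53 tiltz [-8.e-04  2.e-04 -1.e+00] j7 0.05 w 0.0871
tool shift [-0.      0.0029  0.0856] turn -0.0134
```

Converted, 0.0855 m is 3.42, 0.075 m is 3, -0.013 rad is -0.26.

Emit:
jog_arm([
  {"sy":0.12,"sz":0.8,"rz":-0.26,"finger_gap":0.087},
  {"sy":0.12,"sz":2,"rz":-0.26,"finger_gap":0.087},
  {"sy":0.12,"sz":3,"rz":-0.26,"finger_gap":0.087},
  {"sy":0.12,"sz":3.42,"rz":-0.26,"finger_gap":0.087},
  {"sy":0.12,"sz":3.42,"rz":-0.26,"finger_gap":0.087},
  {"sy":0.12,"sz":3.42,"rz":-0.26,"finger_gap":0.05},
  {"sy":0.12,"sz":3.42,"rz":-0.26,"finger_gap":0.05},
  {"sy":0.12,"sz":3.42,"rz":-0.26,"finger_gap":0.05},
  {"sy":0.12,"sz":3.42,"rz":-0.26,"finger_gap":0.05},
  {"sy":0.12,"sz":3.42,"rz":-0.26,"finger_gap":0.05},
], squeeze=25)

```text
time: 8.5
ee_pos: [0.6623, 0.128, 0.0804]
eef_rot: [0.641, 0.767, -0.0, -0.0]
ft_force: [-3.7, -0.2, 3.0]
width: 0.0554
grip_force: 2.2
```

```bash
python3 go.py .681 -.1013 .078 20.3
```

```text
t 8.5 pos [0.6623 0.128  0.0804] close 10.26 tiltz [-7.e-04  2.e-04 -1.e+00] j7 0.08 w 0.0554
tool shift [-0.2289 -0.0224 -0.0007] turn -0.1753
```

Emit:
jog_arm([
  {"finger_gap":0.05},
  {"finger_gap":0.05},
  {"finger_gap":0.05},
])

```text
time: 8.8
ee_pos: [0.6622, 0.1279, 0.0803]
eef_rot: [0.641, 0.767, -0.0, -0.0]
ft_force: [-6.1, -0.9, 5.4]
width: 0.0537
grip_force: 25.0
```

```bash
python3 go.py .681 -.1013 .078 20.3
```

```text
t 8.8 pos [0.6622 0.1279 0.0803] close 10.25 tiltz [-1.e-03  1.e-04 -1.e+00] j7 0.08 w 0.0537
tool shift [-0.2289 -0.0222 -0.0008] turn -0.1754
```

Emit:
jog_arm([
  {"sz":-0.6,"finger_gap":0.05},
  {"sz":-1.4,"finger_gap":0.05},
  {"sx":-0.6,"sy":-0.04,"sz":-2,"rz":-0.4,"finger_gap":0.05},
  {"sx":-1.8,"sy":-0.16,"sz":-2,"rz":-1,"finger_gap":0.05},
  {"sx":-3.2,"sy":-0.32,"sz":-2,"rz":-1.8,"finger_gap":0.05},
  {"sx":-4.6,"sy":-0.44,"sz":-2,"rz":-2.4,"finger_gap":0.05},
  {"sx":-6,"sy":-0.56,"sz":-2,"rz":-3,"finger_gap":0.05},
  {"sx":-7.4,"sy":-0.72,"sz":-2,"rz":-3.5,"finger_gap":0.05},
  {"sx":-8.4,"sy":-0.8,"sz":-2,"rz":-3.5,"finger_gap":0.05},
  {"sx":-9.156,"sy":-0.888,"sz":-2,"rz":-3.5,"finger_gap":0.05},
  {"sx":-9.156,"sy":-0.888,"sz":-1.6,"rz":-3.5,"finger_gap":0.05},
  {"sx":-9.156,"sy":-0.888,"sz":-1.2,"rz":-3.5,"finger_gap":0.05},
])

```text
time: 10.0
ee_pos: [0.6818, -0.1006, 0.1097]
eef_rot: [0.572, 0.821, 0.0, 0.0]
ft_force: [0.5, 0.2, -3.2]
width: 0.0538
grip_force: 25.0
```

Emit:
jog_arm([
  {"sz":0.4,"finger_gap":0.05},
  {"sz":0.8,"finger_gap":0.05},
  {"sz":1.08,"finger_gap":0.05},
  {"sz":1.08,"finger_gap":0.05},
  {"sz":1.08,"finger_gap":0.05},
])

```text
time: 10.5
ee_pos: [0.6816, -0.1011, 0.0831]
eef_rot: [0.571, 0.821, 0.0, 0.0]
ft_force: [0.5, 1.0, -3.8]
width: 0.0537
grip_force: 25.0
```

```bash
python3 go.py .681 -.1013 .0775 20.3
```

```text
t 10.5 pos [ 0.6816 -0.1011  0.0831] close 20.3 tiltz [ 0. -0. -1.] j7 0.6 w 0.0537
tool shift [-0.     -0.0006  0.0026] turn -0.0
```

Emit:
jog_arm([
  {"sy":-0.024,"sz":0.06,"finger_gap":0.05},
  {"sy":-0.024,"sz":0.104,"finger_gap":0.05},
  {"sy":-0.024,"sz":0.104,"finger_gap":0.05},
  {"sy":-0.024,"sz":0.104,"finger_gap":0.087},
  {"sy":-0.024,"sz":0.104,"finger_gap":0.087},
  {"sy":-0.024,"sz":0.104,"finger_gap":0.087},
  {"sy":-0.024,"sz":0.104,"finger_gap":0.087},
  {"sy":-0.024,"sz":-0.8,"finger_gap":0.087},
  {"sy":-0.024,"sz":-2,"finger_gap":0.087},
  {"sx":1.2,"sy":-0.024,"sz":-3.6,"rz":2,"finger_gap":0.087},
  {"sx":1.2,"sy":1.2,"sz":-3.6,"rz":4,"finger_gap":0.087},
  {"sy":2.4,"sz":-3.6,"rz":6,"finger_gap":0.087},
])

```text
time: 11.7
ee_pos: [0.7396, -0.0739, 0.1763]
eef_rot: [0.687, 0.727, 0.003, 0.0]
ft_force: [1.2, 1.0, 0.9]
width: 0.0869
grip_force: 0.0
```

```bash
python3 go.py .4879 -.1441 .15 118.1;python3 go.py .4879 -.1441 .15 -61.9 1; python3 look2.py obl
```

```text
t 11.7 pos [ 0.7396 -0.0739  0.1763] close 3.27 tiltz [ 0.0045  0.0048 -1.    ] j7 0.26 w 0.0869
tool shift [-0.0558 -0.2554  0.0218] turn 1.1375
t 11.7 pos [ 0.7396 -0.0739  0.1763] close 3.27 tiltz [ 0.0045  0.0048 -1.    ] j7 0.26 w 0.0869
tool shift [-0.0558 -0.2554  0.0218] turn 1.1375
top obl [ 6.624e+02  1.234e+02  1.188e+02  7.420e+01 -6.000e-01] circ [662.4 122.3  68.5]
side obl [6.626e+02 1.170e+02 1.178e+02 7.570e+01 4.000e-01] circ [663.5 117.2  67.5]
```

Converted, -0.2554 m is -10.216, -0.23 m is -9.2, 1.1375 rad is 22.75.

Emit:
jog_arm([
  {"sx":-0.32,"sy":-1.4,"rz":2.8,"finger_gap":0.087},
  {"sx":-0.64,"sy":-3,"rz":5.6,"finger_gap":0.087},
  {"sx":-1,"sy":-4.6,"rz":8.4,"finger_gap":0.087},
  {"sx":-1.36,"sy":-6.2,"rz":11.2,"finger_gap":0.087},
  {"sx":-1.68,"sy":-7.8,"rz":14,"finger_gap":0.087},
  {"sx":-2,"sy":-9.2,"rz":16.8,"finger_gap":0.087},
  {"sx":-2.232,"sy":-10.216,"rz":19.6,"finger_gap":0.087},
  {"sx":-2.232,"sy":-10.216,"sz":0.4,"rz":22,"finger_gap":0.087},
  {"sx":-2.232,"sy":-10.216,"sz":0.88,"rz":22.75,"finger_gap":0.087},
  {"sx":-2.232,"sy":-10.216,"sz":0.88,"rz":22.75,"finger_gap":0.087},
  {"sx":-2.232,"sy":-10.216,"sz":0.88,"rz":22.75,"finger_gap":0.087},
])

```text
time: 12.9
ee_pos: [0.4858, -0.1498, 0.1508]
eef_rot: [0.97, 0.243, -0.001, 0.0]
ft_force: [-0.5, -0.3, 0.9]
width: 0.0869
grip_force: 0.0
```

```bash
python3 go.py .4879 -.1441 .07 118.1
```

```text
t 12.9 pos [ 0.4858 -0.1498  0.1508] close -61.89 tiltz [-9.e-04 -5.e-04 -1.e+00] j7 -0.74 w 0.0869
tool shift [ 0.0046 -0.0041  0.0778] turn 0.0002
```

Run:
```python
from h import *
a=[]
for n,(x,y) in (("side",(210,160)),("top",(155,115))):
    im=viewer.camera(n)["img"][y:y+190,x:x+250,::-1];a.append(cv2.resize(im,None,fx=1.6,fy=1.6,interpolation=cv2.INTER_CUBIC))
cv2.imwrite("pics/both3.png",np.hstack(a))
```

```bash
python3 look2.py caddy
```

```text
top caddy [693.5 148.5   6.6   0.    1. ] circ [693.5 148.5   3.3]
side caddy [658.9 137.5   5.9   0.  -10.7] circ [658.9 137.5   3. ]
```

View pics/both3.png

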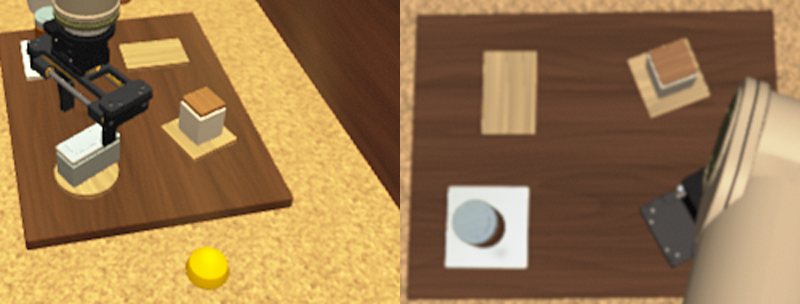

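The caddy stands upright and parallel on the square coaster (top-view lid at about (323,154)). The gripper is straddling above the tin, so I'll grasp it and measure the caddy at the same time.

Emit:
jog_arm([
  {"sx":0.184,"sy":-0.164,"sz":0.4,"finger_gap":0.087},
  {"sx":0.184,"sy":-0.164,"sz":1.4,"finger_gap":0.087},
  {"sx":0.184,"sy":-0.164,"sz":2.4,"finger_gap":0.087},
  {"sx":0.184,"sy":-0.164,"sz":3.12,"finger_gap":0.087},
  {"sx":0.184,"sy":-0.164,"sz":3.12,"finger_gap":0.087},
  {"sx":0.184,"sy":-0.164,"sz":3.12,"finger_gap":0.04},
  {"sx":0.184,"sy":-0.164,"sz":3.12,"finger_gap":0.04},
  {"sx":0.184,"sy":-0.164,"sz":3.12,"finger_gap":0.04},
  {"sx":0.184,"sy":-0.164,"sz":3.12,"finger_gap":0.04},
  {"sx":0.184,"sy":-0.164,"sz":3.12,"finger_gap":0.04},
  {"sx":0.184,"sy":-0.164,"sz":3.12,"finger_gap":0.04},
  {"sx":0.184,"sy":-0.164,"sz":3.12,"finger_gap":0.04},
], squeeze=25)

```text
time: 14.3
ee_pos: [0.4882, -0.1444, 0.0733]
eef_rot: [0.97, 0.241, 0.0, 0.0]
ft_force: [0.9, -2.3, 1.2]
width: 0.0439
grip_force: 25.0
```

```bash
python3 go.py .6624 .1233 .07 -90.4
sed -i 's/s,lo,hi=P\[n\]\[k\];/k,*q=k.split(":");s,lo,hi=P[n][k];s=eval(q[n=="side"]) if q else s;/' look2.py; python3 look2.py "caddy:(323,154):(338,225)"
```

```text
t 14.3 pos [ 0.4882 -0.1444  0.0733] close -62.09 tiltz [ 7.e-04 -2.e-04 -1.e+00] j7 -0.67 w 0.0439
tool shift [ 0.2793 -0.155   0.0003] turn 0.4941
top caddy [ 682.8 -102.1   48.2   47.7  -69.7] circ [ 683.9 -102.    32.6]
side caddy [ 681.9 -106.9   50.    49.6  -69.7] circ [ 683.2 -107.5   33.8]
```

Emit:
jog_arm([
  {"sz":-0.6,"finger_gap":0.04},
  {"sz":-1.4,"finger_gap":0.04},
  {"sx":0.48,"sy":-0.28,"sz":-2,"rz":0.6,"finger_gap":0.04},
  {"sx":1.6,"sy":-0.88,"sz":-2,"rz":1.6,"finger_gap":0.04},
  {"sx":3,"sy":-1.68,"sz":-2,"rz":2.8,"finger_gap":0.04},
  {"sx":4.4,"sy":-2.44,"sz":-2,"rz":4,"finger_gap":0.04},
  {"sx":5.8,"sy":-3.2,"sz":-2,"rz":5.2,"finger_gap":0.04},
  {"sx":7.2,"sy":-4,"sz":-2,"rz":6.4,"finger_gap":0.04},
  {"sx":8.6,"sy":-4.76,"sz":-2,"rz":7.6,"finger_gap":0.04},
  {"sx":9.8,"sy":-5.44,"sz":-2,"rz":8.8,"finger_gap":0.04},
  {"sx":10.72,"sy":-5.96,"sz":-2,"rz":9.6,"finger_gap":0.04},
  {"sx":11.172,"sy":-6.2,"sz":-2,"rz":9.88,"finger_gap":0.04},
])

```text
time: 15.6
ee_pos: [0.6624, 0.1269, 0.1231]
eef_rot: [1.0, -0.002, -0.0, -0.0]
ft_force: [0.9, -0.2, -3.0]
width: 0.0437
grip_force: 25.0
```

Emit:
jog_arm([
  {"sz":0.4,"finger_gap":0.04},
  {"sz":1,"finger_gap":0.04},
  {"sz":1.6,"finger_gap":0.04},
  {"sz":1.84,"finger_gap":0.04},
  {"sz":1.84,"finger_gap":0.04},
  {"sz":1.84,"finger_gap":0.04},
])

```text
time: 16.2
ee_pos: [0.6622, 0.1231, 0.0773]
eef_rot: [1.0, -0.004, 0.0, -0.0]
ft_force: [-0.4, 0.7, -2.6]
width: 0.0441
grip_force: 25.0
```

```bash
python3 go.py .6624 .1233 .0705 -90.4
python3 look2.py rnd
```

```text
t 16.2 pos [0.6622 0.1231 0.0773] close -90.41 tiltz [ 2.e-04  0.e+00 -1.e+00] j7 -1.54 w 0.0441
tool shift [ 0.0002 -0.0002  0.0038] turn -0.0002
top rnd [ 483.5 -150.7   98.2   98.1   -0.6] circ [ 483.8 -150.3   50.4]
side rnd [ 484.  -154.2   97.3   96.9   24.4] circ [ 483.5 -154.5   49.7]
```

Emit:
jog_arm([
  {"sz":0.08,"finger_gap":0.04},
  {"sz":0.156,"finger_gap":0.04},
  {"sz":0.156,"finger_gap":0.04},
  {"sz":0.156,"finger_gap":0.087},
  {"sz":0.156,"finger_gap":0.087},
  {"sz":0.156,"finger_gap":0.087},
  {"sz":0.156,"finger_gap":0.087},
  {"sz":0.156,"finger_gap":0.087},
  {"sz":-0.8,"finger_gap":0.087},
  {"sz":-2,"finger_gap":0.087},
  {"sz":-3.4,"finger_gap":0.087},
  {"sz":-4.2,"finger_gap":0.087},
])

```text
time: 17.5
ee_pos: [0.663, 0.1234, 0.185]
eef_rot: [1.0, -0.003, 0.001, -0.0]
ft_force: [-0.2, -1.0, 1.0]
width: 0.0867
grip_force: 0.0
```

```bash
python3 go.py .472 .1515 .14 -90.4; python3 go.py .472 .1515 .14 -60 1
```

```text
t 17.5 pos [0.663  0.1234 0.185 ] close -90.4 tiltz [ 2.9e-03  7.0e-04 -1.0e+00] j7 -1.58 w 0.0867
tool shift [-0.1913 -0.0267  0.0415] turn 0.0001
t 17.5 pos [0.663  0.1234 0.185 ] close -90.4 tiltz [ 2.9e-03  7.0e-04 -1.0e+00] j7 -1.58 w 0.0867
tool shift [-0.1913 -0.0267  0.0415] turn -0.5305
```

Emit:
jog_arm([
  {"sx":-0.8,"sy":-0.12,"rz":-2,"finger_gap":0.087},
  {"sx":-2.2,"sy":-0.32,"rz":-4,"finger_gap":0.087},
  {"sx":-3.6,"sy":-0.52,"rz":-6,"finger_gap":0.087},
  {"sx":-5,"sy":-0.68,"rz":-8,"finger_gap":0.087},
  {"sx":-6.4,"sy":-0.88,"rz":-10,"finger_gap":0.087},
  {"sx":-7.4,"sy":-1.04,"rz":-10.6,"finger_gap":0.087},
  {"sx":-7.652,"sy":-1.068,"rz":-10.6,"finger_gap":0.087},
  {"sx":-7.652,"sy":-1.068,"rz":-10.6,"finger_gap":0.087},
  {"sx":-7.652,"sy":-1.068,"rz":-10.6,"finger_gap":0.087},
])

```text
time: 18.4
ee_pos: [0.4719, 0.1514, 0.1823]
eef_rot: [0.966, 0.258, 0.0, -0.0]
ft_force: [-0.1, 0.8, -0.7]
width: 0.0875
grip_force: 0.0
```

```bash
python3 go.py .472 .1515 .092 -60 1
python3 look2.py "tin:(223,163):(308,179)"
```

```text
t 18.4 pos [0.4719 0.1514 0.1823] close -60.08 tiltz [ 9.e-04  3.e-04 -1.e+00] j7 -1.39 w 0.0875
tool shift [ 0.0001 -0.0001  0.0873] turn -0.0014
top tin [660.7 125.7  84.6  36.9  -2.2] circ [660.4 125.3  44.8]
side tin [660.1 120.1  88.4  45.2  -0.8] circ [659.3 120.9  46.9]
```

Converted, 0.087 m is 3.48, 0.075 m is 3.

Emit:
jog_arm([
  {"sz":0.8,"finger_gap":0.087},
  {"sz":2,"finger_gap":0.087},
  {"sz":3,"finger_gap":0.087},
  {"sz":3.48,"finger_gap":0.087},
  {"sz":3.48,"finger_gap":0.087},
  {"sz":3.48,"finger_gap":0.05},
  {"sz":3.48,"finger_gap":0.05},
  {"sz":3.48,"finger_gap":0.05},
  {"sz":3.48,"finger_gap":0.05},
  {"sz":3.48,"finger_gap":0.05},
  {"sz":3.48,"finger_gap":0.05},
  {"sz":3.48,"finger_gap":0.05},
], squeeze=25)

```text
time: 19.7
ee_pos: [0.4714, 0.1516, 0.0956]
eef_rot: [0.966, 0.259, 0.0, -0.0]
ft_force: [-1.5, -1.0, 6.7]
width: 0.0572
grip_force: 25.0
```

```bash
python3 go.py .4837 -.1505 .092 -60 1
```

```text
t 19.7 pos [0.4714 0.1516 0.0956] close -60.02 tiltz [ 7.e-04  5.e-04 -1.e+00] j7 -1.32 w 0.0572
tool shift [-0.1403  0.2679  0.0004] turn -0.0003
```

Converted, 0.2679 m is 10.716, 0.258 m is 10.32.

Emit:
jog_arm([
  {"sz":-0.6,"finger_gap":0.05},
  {"sz":-1.4,"finger_gap":0.05},
  {"sx":-0.28,"sy":0.52,"sz":-2,"finger_gap":0.05},
  {"sx":-0.84,"sy":1.6,"sz":-2,"finger_gap":0.05},
  {"sx":-1.52,"sy":2.92,"sz":-2,"finger_gap":0.05},
  {"sx":-2.24,"sy":4.28,"sz":-2,"finger_gap":0.05},
  {"sx":-2.96,"sy":5.64,"sz":-2,"finger_gap":0.05},
  {"sx":-3.68,"sy":7,"sz":-2,"finger_gap":0.05},
  {"sx":-4.36,"sy":8.32,"sz":-2,"finger_gap":0.05},
  {"sx":-4.96,"sy":9.48,"sz":-2,"finger_gap":0.05},
  {"sx":-5.4,"sy":10.32,"sz":-2,"finger_gap":0.05},
  {"sx":-5.612,"sy":10.716,"sz":-2,"finger_gap":0.05},
])

```text
time: 20.9
ee_pos: [0.4826, -0.1531, 0.1447]
eef_rot: [0.966, 0.257, -0.0, 0.0]
ft_force: [0.0, 0.2, -2.8]
width: 0.0574
grip_force: 25.0
```

Emit:
jog_arm([
  {"sz":0.4,"finger_gap":0.05},
  {"sz":1,"finger_gap":0.05},
  {"sz":1.6,"finger_gap":0.05},
  {"sz":1.88,"finger_gap":0.05},
  {"sz":1.88,"finger_gap":0.05},
  {"sz":1.88,"finger_gap":0.05},
])

```text
time: 21.5
ee_pos: [0.4835, -0.1504, 0.0981]
eef_rot: [0.966, 0.259, -0.0, 0.0]
ft_force: [0.4, 0.0, -2.8]
width: 0.0576
grip_force: 25.0
```

```bash
python3 go.py .4837 -.1505 .092 -60 1
```

```text
t 21.5 pos [ 0.4835 -0.1504  0.0981] close -60.0 tiltz [-0.e+00 -1.e-04 -1.e+00] j7 -0.62 w 0.0576
tool shift [0.0002 0.0002 0.0031] turn -0.0001
```

Converted, -0.12 m is -4.8, -0.085 m is -3.4.

Emit:
jog_arm([
  {"sz":0.06,"finger_gap":0.05},
  {"sz":0.12,"finger_gap":0.05},
  {"sz":0.12,"finger_gap":0.05},
  {"sz":0.12,"finger_gap":0.087},
  {"sz":0.12,"finger_gap":0.087},
  {"sz":0.12,"finger_gap":0.087},
  {"sz":0.12,"finger_gap":0.087},
  {"sz":0.12,"finger_gap":0.087},
  {"sz":-0.8,"finger_gap":0.087},
  {"sz":-2,"finger_gap":0.087},
  {"sz":-3.4,"finger_gap":0.087},
  {"sz":-4.8,"finger_gap":0.087},
])

```text
time: 22.7
ee_pos: [0.483, -0.1508, 0.2192]
eef_rot: [0.966, 0.258, -0.0, -0.0]
ft_force: [0.0, -0.2, -0.5]
width: 0.0871
grip_force: 0.0
```

Emit:
jog_arm([
  {"sx":-0.8,"sy":1.4,"sz":-0.4,"finger_gap":0.087},
  {"sx":-1.6,"sy":2.8,"sz":-0.8,"finger_gap":0.087},
  {"sx":-2.4,"sy":4.4,"sz":-0.8,"finger_gap":0.087},
  {"sx":-3.2,"sy":6,"sz":-0.8,"finger_gap":0.087},
  {"sx":-4,"sy":7.6,"sz":-0.8,"finger_gap":0.087},
  {"sx":-4.8,"sy":9.2,"sz":-0.8,"finger_gap":0.087},
  {"sx":-5.6,"sy":10.6,"sz":-0.8,"finger_gap":0.087},
  {"sx":-6,"sy":12,"sz":-0.8,"finger_gap":0.087},
  {"sx":-6,"sy":12,"sz":-0.8,"finger_gap":0.087},
])

```text
time: 23.6
ee_pos: [0.5011, -0.49, 0.2364]
eef_rot: [0.967, 0.256, -0.002, 0.0]
ft_force: [-1.0, 0.3, 0.1]
width: 0.0872
grip_force: 0.0
```

Run:
```python
from h import *
a=[]
for n,(x,y) in (("side",(200,160)),("top",(155,115))):
    im=viewer.camera(n)["img"][:,:,::-1];cv2.imwrite(f"pics/{n}4.png",im);a.append(cv2.resize(im[y:y+190,x:x+250],None,fx=3,fy=3,interpolation=cv2.INTER_CUBIC))
cv2.imwrite("pics/s4.png",a[0]);cv2.imwrite("pics/t4.png",a[1])
```

```bash
python3 look2.py "tin:(223,163):(308,179)" obl "caddy:(323,154):(338,225)" sq rnd "jar:(350,240):(265,250)"
```

```text
top tin [660.7 125.5  84.6  36.8  -2.3] circ [660.4 125.3  44.8]
top obl [662.4 122.9 119.3  75.   -1.3] circ [662.3 122.8  68.7]
top caddy [ 683.5 -102.    49.    48.1   20.6] circ [ 683.8 -102.    32.8]
top sq [ 680.8 -101.4   92.    91.7  -69.9] circ [ 680.6 -101.4   62.2]
top rnd [ 483.5 -150.8   98.5   97.9   -1.5] circ [ 483.7 -150.3   50.5]
top jar [ 490.4 -148.6   52.2   38.6   79.1] circ [ 484.8 -147.6   26.2]
side tin [465.6  70.3 102.5  99.8  88.7] circ [466.1  69.6  68.6]
side obl [609.6 112.   61.7  14.6 -89. ] circ [607.8 111.9  31. ]
side caddy [ 739.  -127.1    3.9    0.    69.5] circ [ 739.  -127.1    1.9]
side sq [ 733.  -131.    12.1    6.6   57.7] circ [ 731.3 -129.9    6.2]
side rnd [ 448.3 -157.7   86.    27.2  -85.2] circ [ 458.6 -156.8   43. ]
side jar [ 485.  -154.2   51.9   51.1  -11.1] circ [ 484.1 -152.5   27.4]
```

View pics/t4.png

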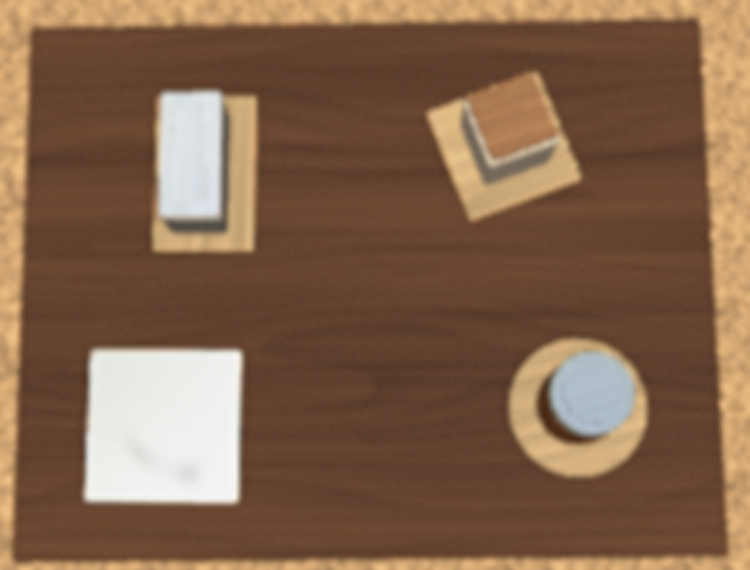

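View pics/s4.png

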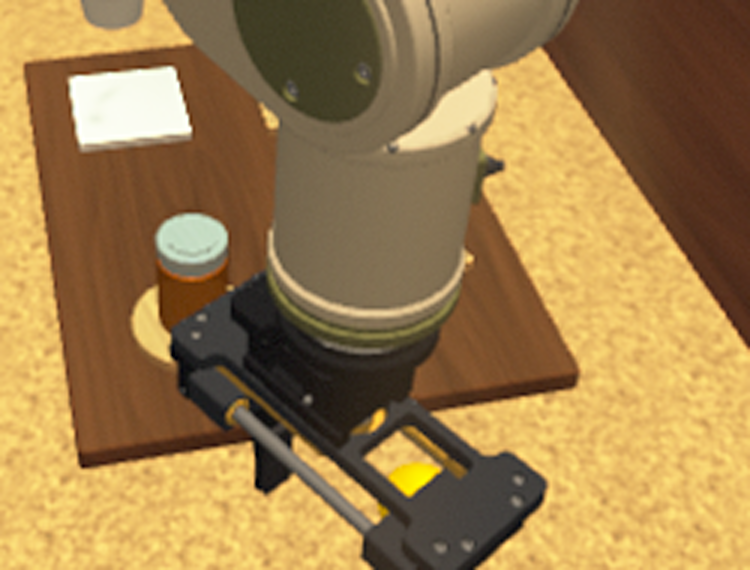

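The top view shows the caddy on the square coaster, the jar on the round one (lid at about (352,246)), and the tin on the oblong one (lid at about (219,166)). All are upright. The tin's fit needs an edge-based check.

Create edges.py:
```python
from h import *
c=viewer.camera("top");im=c["img"];hs=cv2.cvtColor(im,cv2.COLOR_RGB2HSV)
def edges(name,m,z,a0):
    cnt=max(cv2.findContours(m.astype(np.uint8),cv2.RETR_EXTERNAL,cv2.CHAIN_APPROX_NONE)[0],key=cv2.contourArea)[:,0]
    w=plane(c,cnt,z)*1000;a=np.radians(a0);Rm=np.array([[np.cos(a),np.sin(a)],[-np.sin(a),np.cos(a)]]);q=w@Rm.T
    lo,hi=np.percentile(q,1,0),np.percentile(q,99,0);out=[]
    for ax in(0,1):
        o=1-ax;inn=(q[:,o]>lo[o]+6)&(q[:,o]<hi[o]-6)
        for e in(lo,hi):
            s=q[inn&(abs(q[:,ax]-e[ax])<3)]
            if len(s)<6: out.append(None);continue
            vx,vy,x0,y0=cv2.fitLine(s.astype(np.float32),cv2.DIST_HUBER,0,.01,.01).ravel()
            d=np.degrees(np.arctan2(vy,vx));d=(d-(90 if ax==0 else 0)+45)%90-45
            out.append((round(float((x0,y0)[ax]),1),round(float(d),1),len(s)))
    f=[o[0] if o else np.nan for o in out];mid=Rm.T@np.array([(f[0]+f[1])/2,(f[2]+f[3])/2])
    print(name,"mid",mid.round(1),"size",round(f[1]-f[0],1),round(f[3]-f[2],1),[o and o[1:] for o in out])
S,V,H=hs[...,1],hs[...,2],hs[...,0]
edges("slab",comp((S<45)&(V>165),(210,250)),.037,0)
edges("tin",comp((S<45)&(V>165),(219,166)),.095,0)
pale=(S<127)&(V>140)&(H>13)&(H<25)
edges("obl",comp(pale|((S<60)),(222,195)),.037,0)
edges("sq",comp(pale,(303,170)),.037,20)
edges("caddy",comp(cv2.inRange(hs,(9,115,140),(16,175,200))>0,(323,154)),.107,20)
n,j=cv2.minEnclosingCircle((plane(c,hull(comp((H>75)&(H<125)&(S>8)&(S<60)&(V>150),(352,246))),.127)*1000).astype(np.float32));print("jar",n,j)
```

```bash
python3 edges.py
```

```text
slab mid [473.1 151.2] size 107.6 108.9 [(-2.2, 46), (-0.6, 45), (0.5, 45), (-0.9, 44)]
tin mid [660.2 125.8] size 91.3 41.7 [(-0.7, 15), (5.2, 14), (0.6, 37), (-1.0, 37)]
obl mid [664.8 123.1] size 123.6 74.4 [(-0.6, 29), (-0.8, 20), (-1.2, 48), (-0.4, 48)]
sq mid [ 680.8 -101.5] size 89.8 90.1 [(0.6, 33), (-1.6, 13), (0.4, 32), (0.5, 31)]
caddy mid [ 683.7 -103.8] size 47.0 50.3 [(0.9, 18), (1.9, 18), (-5.1, 6), (1.1, 16)]
jar (483.6795959472656, -147.0956268310547) 26.44812774658203
```

Relative to their coasters, in the top view, the jar sits about 3 mm off in y and the tin about 2.5 mm in y and 2 mm in x. The side view agrees for the tin. This looks like a fixed camera-to-robot offset. There is plenty of time, so I'll mend both by regripping and shifting.

```bash
python3 go.py .4835 -.1505 .15 -60 1; python3 go.py .4835 -.1505 .092 -60 1
```

```text
t 23.85 pos [ 0.504  -0.4841  0.2382] close -59.93 tiltz [ 6.e-04  7.e-04 -1.e+00] j7 -0.04 w 0.0871
tool shift [ 0.1493 -0.299   0.0854] turn 0.0013
t 23.85 pos [ 0.504  -0.4841  0.2382] close -59.93 tiltz [ 6.e-04  7.e-04 -1.e+00] j7 -0.04 w 0.0871
tool shift [ 0.1493 -0.299   0.1434] turn 0.0013
```

Units first: shifts go in units of 25 mm and turns go in units of 0.05 rad. So -0.299 m is -11.96, -0.292 m is -11.68.

Emit:
jog_arm([
  {"sx":0.6,"sy":-1.2,"finger_gap":0.087},
  {"sx":1.4,"sy":-2.8,"finger_gap":0.087},
  {"sx":2.2,"sy":-4.4,"finger_gap":0.087},
  {"sx":3,"sy":-6,"finger_gap":0.087},
  {"sx":3.8,"sy":-7.6,"finger_gap":0.087},
  {"sx":4.6,"sy":-9.2,"sz":0.4,"finger_gap":0.087},
  {"sx":5.4,"sy":-10.8,"sz":0.8,"finger_gap":0.087},
  {"sx":5.84,"sy":-11.68,"sz":1.2,"finger_gap":0.087},
  {"sx":5.972,"sy":-11.96,"sz":1.8,"finger_gap":0.087},
  {"sx":5.972,"sy":-11.96,"sz":1.8,"finger_gap":0.087},
  {"sx":5.972,"sy":-11.96,"sz":1.8,"finger_gap":0.087},
])

```text
time: 24.95
ee_pos: [0.4832, -0.1516, 0.1935]
eef_rot: [0.966, 0.259, 0.0, -0.0]
ft_force: [0.0, 0.5, 0.2]
width: 0.0868
grip_force: 0.0
```

```bash
python3 go.py .4835 -.1505 .092 -60 1
```

```text
t 24.95 pos [ 0.4832 -0.1516  0.1935] close -59.96 tiltz [ 4.e-04  6.e-04 -1.e+00] j7 -0.71 w 0.0868
tool shift [ 0.0008 -0.0008  0.0985] turn 0.0007
```

Emit:
jog_arm([
  {"sx":0.032,"sy":-0.032,"sz":1.2,"finger_gap":0.087},
  {"sx":0.032,"sy":-0.032,"sz":2.4,"finger_gap":0.087},
  {"sx":0.032,"sy":-0.032,"sz":3.4,"finger_gap":0.087},
  {"sx":0.032,"sy":-0.032,"sz":3.92,"finger_gap":0.087},
  {"sx":0.032,"sy":-0.032,"sz":3.92,"finger_gap":0.087},
  {"sx":0.032,"sy":-0.032,"sz":3.92,"finger_gap":0.05},
  {"sx":0.032,"sy":-0.032,"sz":3.92,"finger_gap":0.05},
  {"sx":0.032,"sy":-0.032,"sz":3.92,"finger_gap":0.05},
  {"sx":0.032,"sy":-0.032,"sz":3.92,"finger_gap":0.05},
  {"sx":0.032,"sy":-0.032,"sz":3.92,"finger_gap":0.05},
  {"sx":0.032,"sy":-0.032,"sz":3.92,"finger_gap":0.05},
  {"sx":0.032,"sy":-0.032,"sz":3.92,"finger_gap":0.05},
], squeeze=25)

```text
time: 26.15
ee_pos: [0.4839, -0.1506, 0.0954]
eef_rot: [0.966, 0.259, 0.0, -0.0]
ft_force: [-1.2, 0.8, 6.8]
width: 0.0579
grip_force: 25.0
```

Emit:
jog_arm([
  {"sz":-0.12,"finger_gap":0.05},
  {"sx":-0.068,"sy":0.092,"sz":-0.12,"finger_gap":0.05},
  {"sx":-0.068,"sy":0.092,"sz":-0.12,"finger_gap":0.05},
  {"sx":-0.068,"sy":0.092,"finger_gap":0.05},
  {"sx":-0.068,"sy":0.092,"finger_gap":0.05},
  {"sx":-0.068,"sy":0.092,"finger_gap":0.05},
  {"sx":-0.068,"sy":0.092,"finger_gap":0.087},
  {"sx":-0.068,"sy":0.092,"finger_gap":0.087},
  {"sx":-0.068,"sy":0.092,"finger_gap":0.087},
  {"sx":-0.068,"sy":0.092,"finger_gap":0.087},
  {"sx":-0.068,"sy":0.092,"sz":-1,"finger_gap":0.087},
  {"sx":-0.068,"sy":0.092,"sz":-2.4,"finger_gap":0.087},
])

```text
time: 27.35
ee_pos: [0.4821, -0.1534, 0.1545]
eef_rot: [0.966, 0.259, -0.002, -0.0]
ft_force: [0.2, -0.3, 1.4]
width: 0.0862
grip_force: 0.0
```

Emit:
jog_arm([
  {"sz":-1.6,"finger_gap":0.087},
  {"sz":-2,"finger_gap":0.087},
  {"sz":-2,"finger_gap":0.087},
])

```text
time: 27.65
ee_pos: [0.4842, -0.1535, 0.2063]
eef_rot: [0.966, 0.259, 0.002, -0.0]
ft_force: [0.2, 0.5, 0.1]
width: 0.0866
grip_force: 0.0
```

```bash
python3 go.py .6624 .1232 .15 -90.4 1
```

```text
t 27.65 pos [ 0.4842 -0.1535  0.2063] close -59.99 tiltz [ 0.0032  0.001  -1.    ] j7 -0.71 w 0.0866
tool shift [ 0.2926 -0.1505  0.0541] turn 0.5308
```

Converted, 0.2926 m is 11.704, 0.29 m is 11.6, 0.53 rad is 10.6.

Emit:
jog_arm([
  {"sx":1.2,"sy":-0.6,"rz":1.2,"finger_gap":0.087},
  {"sx":2.6,"sy":-1.32,"rz":2.6,"finger_gap":0.087},
  {"sx":4,"sy":-2.04,"rz":4,"finger_gap":0.087},
  {"sx":5.4,"sy":-2.76,"rz":5.4,"finger_gap":0.087},
  {"sx":6.8,"sy":-3.48,"rz":6.8,"finger_gap":0.087},
  {"sx":8.2,"sy":-4.2,"rz":8.2,"finger_gap":0.087},
  {"sx":9.6,"sy":-4.92,"rz":9.6,"finger_gap":0.087},
  {"sx":10.8,"sy":-5.56,"sz":0.4,"rz":10.6,"finger_gap":0.087},
  {"sx":11.6,"sy":-5.96,"sz":1.2,"rz":10.6,"finger_gap":0.087},
  {"sx":11.704,"sy":-6.02,"sz":2,"rz":10.6,"finger_gap":0.087},
  {"sx":11.704,"sy":-6.02,"sz":2,"rz":10.6,"finger_gap":0.087},
  {"sx":11.704,"sy":-6.02,"sz":2,"rz":10.6,"finger_gap":0.087},
])

```text
time: 28.85
ee_pos: [0.6609, 0.1219, 0.154]
eef_rot: [1.0, -0.004, -0.001, 0.001]
ft_force: [0.3, -0.7, 0.8]
width: 0.0868
grip_force: 0.0
```

```bash
python3 go.py .6624 .1232 .07 -90.4 1
```

```text
t 28.85 pos [0.6609 0.1219 0.154 ] close -90.45 tiltz [-0.002  -0.0011 -1.    ] j7 -1.49 w 0.0868
tool shift [ 0.0017 -0.0014  0.081 ] turn -0.0009
```

Emit:
jog_arm([
  {"sx":0.06,"sy":-0.052,"sz":1.2,"finger_gap":0.087},
  {"sx":0.06,"sy":-0.052,"sz":2.4,"finger_gap":0.087},
  {"sx":0.06,"sy":-0.052,"sz":3.22,"finger_gap":0.087},
  {"sx":0.06,"sy":-0.052,"sz":3.22,"finger_gap":0.087},
  {"sx":0.06,"sy":-0.052,"sz":3.22,"finger_gap":0.04},
  {"sx":0.06,"sy":-0.052,"sz":3.22,"finger_gap":0.04},
  {"sx":0.06,"sy":-0.052,"sz":3.22,"finger_gap":0.04},
  {"sx":0.06,"sy":-0.052,"sz":3.22,"finger_gap":0.04},
  {"sx":0.06,"sy":-0.052,"sz":3.22,"finger_gap":0.04},
  {"sx":0.06,"sy":-0.052,"sz":3.22,"finger_gap":0.04},
  {"sx":0.06,"sy":-0.052,"sz":3.22,"finger_gap":0.04},
  {"sx":0.06,"sy":-0.052,"sz":3.22,"finger_gap":0.04},
], squeeze=25)

```text
time: 30.05
ee_pos: [0.663, 0.1242, 0.0747]
eef_rot: [1.0, -0.003, 0.0, 0.0]
ft_force: [0.4, -1.3, 1.9]
width: 0.0436
grip_force: 25.0
```

Emit:
jog_arm([
  {"sz":-0.12,"finger_gap":0.04},
  {"sx":0.072,"sy":0.092,"sz":-0.12,"rz":0.1,"finger_gap":0.04},
  {"sx":0.072,"sy":0.092,"sz":-0.12,"rz":0.1,"finger_gap":0.04},
  {"sx":0.072,"sy":0.092,"rz":0.1,"finger_gap":0.04},
  {"sx":0.072,"sy":0.092,"rz":0.1,"finger_gap":0.04},
  {"sx":0.072,"sy":0.092,"rz":0.1,"finger_gap":0.04},
  {"sx":0.072,"sy":0.092,"rz":0.1,"finger_gap":0.087},
  {"sx":0.072,"sy":0.092,"rz":0.1,"finger_gap":0.087},
  {"sx":0.072,"sy":0.092,"rz":0.1,"finger_gap":0.087},
  {"sx":0.072,"sy":0.092,"rz":0.1,"finger_gap":0.087},
  {"sx":0.072,"sy":0.092,"sz":-1,"rz":0.1,"finger_gap":0.087},
  {"sx":0.072,"sy":0.092,"sz":-2.4,"rz":0.1,"finger_gap":0.087},
])

```text
time: 31.25
ee_pos: [0.6635, 0.122, 0.1334]
eef_rot: [1.0, -0.006, -0.002, 0.001]
ft_force: [1.2, 0.7, -0.2]
width: 0.0826
grip_force: 0.0
```

Emit:
jog_arm([
  {"sz":-1.6,"finger_gap":0.087},
  {"sx":-1.6,"sz":-2.4,"finger_gap":0.087},
  {"sx":-3.2,"sz":-3.2,"finger_gap":0.087},
  {"sx":-4.8,"sz":-3.2,"finger_gap":0.087},
  {"sx":-6.4,"sy":-0.8,"sz":-3.2,"finger_gap":0.087},
  {"sx":-7.6,"sy":-2.4,"sz":-3.2,"finger_gap":0.087},
  {"sx":-8,"sy":-4,"sz":-3.2,"finger_gap":0.087},
  {"sx":-8.4,"sy":-5.6,"sz":-3.2,"finger_gap":0.087},
  {"sx":-9.2,"sy":-7.2,"sz":-3.2,"finger_gap":0.087},
  {"sx":-10,"sy":-8.8,"sz":-3.2,"finger_gap":0.087},
  {"sx":-10,"sy":-10.4,"sz":-3.2,"finger_gap":0.087},
  {"sx":-10,"sy":-12,"sz":-3.2,"finger_gap":0.087},
])

```text
time: 32.45
ee_pos: [0.4173, 0.427, 0.2147]
eef_rot: [1.0, -0.005, -0.0, -0.001]
ft_force: [0.8, -0.3, 1.3]
width: 0.0868
grip_force: 0.0
```

```bash
python3 edges.py; python3 look2.py "tin:(223,163):(308,179)" obl "caddy:(323,154):(338,225)" sq rnd "jar:(350,240):(265,242)"
```

Run:
```python
from h import *
for n in("side","top"): cv2.imwrite(f"pics/{n}5.png",viewer.camera(n)["img"][:,:,::-1])
```

```text
slab mid [473.  151.2] size 107.9 108.9 [(-2.0, 46), (-0.6, 45), (0.5, 45), (-0.9, 45)]
tin mid [661.9 124. ] size 90.4 41.7 [(-0.7, 15), (-0.8, 14), (-1.0, 36), (-1.1, 36)]
obl mid [666. 123.] size 126.1 74.5 [(-0.6, 29), (-0.8, 21), (-1.2, 49), (-0.6, 48)]
sq mid [ 680.8 -101.5] size 89.7 90.2 [(0.4, 33), (-1.6, 13), (0.4, 32), (0.7, 32)]
caddy mid [ 683.7 -103.8] size 47.0 50.3 [(0.9, 18), (1.9, 18), (-1.6, 8), (1.1, 16)]
jar (483.1833801269531, -150.43179321289062) 26.637659072875977
top tin [6.626e+02 1.253e+02 8.410e+01 3.620e+01 6.000e-01] circ [662.5 124.3  45.3]
top obl [662.4 123.  118.7  75.9  -0.7] circ [662.4 123.5  69.1]
top caddy [ 683.  -102.    48.3   48.2   20.3] circ [ 683.8 -102.    32.8]
top sq [ 680.8 -101.4   91.9   91.7  -69.9] circ [ 681.2 -101.1   62.6]
top rnd [ 483.5 -150.7   98.2   98.1   -0.6] circ [ 483.7 -150.3   50.5]
top jar [ 493.4 -147.8    0.     0.     0. ] circ [ 493.4 -147.8    0. ]
side tin [662.2 118.6  88.9  44.8  -2. ] circ [662.2 119.8  46.7]
side obl [ 6.621e+02  1.176e+02  1.167e+02  7.660e+01 -3.000e-01] circ [662.2 117.   66.4]
side caddy [ 682.3 -106.9   49.8   49.3  -71.1] circ [ 683.3 -106.2   32. ]
side sq [ 681.3 -106.7   90.2   89.7  -69.5] circ [ 680.8 -105.9   61.2]
side rnd [ 481.8 -161.4   96.8   83.1  -11.2] circ [ 483.6 -154.8   49.5]
side jar [ 484.1 -156.3   52.3   52.1  -28.3] circ [ 483.8 -156.    27. ]
```

View pics/side5.png

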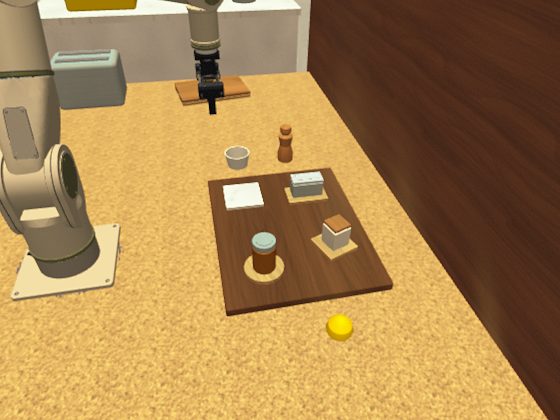

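View pics/top5.png

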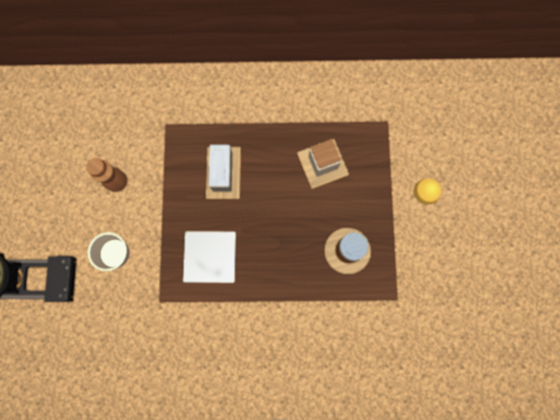

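Both views show every container upright and centred within about 2 mm: tin (219,166), caddy (325,157) and jar (352,246) in the top view. The ramekin, lemon and mill are unmoved and the arm is clear, so I'm handing in.

Emit:
jog_arm([
  {"finger_gap":0.087},
  {"finger_gap":0.087},
], quiet=true)

```text
ok
```

```bash
python3 -c "
from bench import r, viewer, sensors
print(r.close_job())"
```

```text
the job is handed in; nothing more can be done
None
```

The job is handed in at about 33 s: the jar, caddy and tin each stand upright on their own coasters, centred to about 2 mm (the caddy about 2–3 mm) and parallel to within about 1°, and the ramekin, lemon and mill were not moved.

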